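# Flip the block heater's lid shut and switch it on

## Robot

A 6-joint arm with a two-finger parallel gripper is mounted at the origin on the work surface. World frame = base frame: x ahead of the robot, y to its left, z up, the work surface at z = 0. Lengths are in mm, angles in degrees, forces in N, time in s.
With the tool pointing down it reaches from about 200 to 875 mm from the base axis. Payload 3.4 kg.
Tool frame: the origin (TCP) lies midway between the tips of the shut fingers; the grasp point (between the pads) lies 19 mm behind it (r.pinch_z is the distance from the TCP to the grasp point, in mm); z points along the fingers, y is the line along which they close (so a half turn about z gives the same grasp; the last joint's range is limited). The gripper opens to 94 mm and grips with 3 to 60 N. Pads are 16 mm wide; open, the fingers measure 119 mm over their backs; the gripper's body (75 mm by 177 mm) begins 78 mm behind the grasp point.
Start: joints at [-82.105, 15.808, 86.224, -0, 77.962, -6.933], TCP at [147.152, -555.888, 205.493] pointing down, gripper open.
Joint ranges: [-165.64, 165.64], [-43.16, 119.46], [12.63, 154.43], [-67.54, 247.53], [6.08, 155.33], [-154.97, 154.97]. Speed limits (degrees/s): [147.25, 147.25, 180, 180, 180, 180].

## Interface

Orientations are given as [roll, pitch, yaw] about the fixed x, y, z axes, in that order (R = Rz(yaw) Ry(pitch) Rx(roll)).
In Python, from plant import sensors, capture, camera_info, job, cut_out, pinpoint, r gives the robot as it stands.
- The arm moves only by the tool servo_tool, never from a script. Its argument "moves" is a list of rows, each an object of numbers: "hand": the opening, from 0 (shut) to 1 (fully open); "dx", "dy", "dz": the shift along the tool's x, y, z in mm; "twist": the turn about the tool's z in degrees. In form: [{"hand": .., "dx": .., "dy": .., "dz": .., "twist": ..}, ...]. A call has 1 to 8 rows; each row is the pose to reach, as a shift and turn from the pose commanded when the call began, along the tool's axes at that moment; what a row does not reach only later rows make up. A row lasts 1/10 s, in which the tool goes at most 50 mm and 8.59 degrees, less where a joint would pass 70% of its speed; a pose out of reach is approached as far as the arm can. A call with a gripper value outside its range is refused whole. The fingers move at their own pace and stop on an object; "squeeze" is the grip in N (left out, the last holds). Time passes only in rows, so rows that repeat a pose let the fingers close. It gives the time, the measured TCP pose, the force, the opening and the grip force at its end, in the units of the state.
- sensors.get_obs(): the state, without advancing time (a new reading comes with each control period).
- capture(name): name is "side" or "top"; returns the picture (400x640x3 uint8, red, green, blue); there is no depth.
- camera_info(name): a dict with "intrinsics" (3x3 intrinsics, pixels), "camera_from_world" (4x4, takes a point from world to camera coordinates). Camera axes: x right, y down, z forward; pixel columns grow to the right and rows downward; lengths in mm; the calibration is good to about 2 mm. A picture is of the moment at which its call begins. camera_info takes no time and is no camera call.
- job.close_job(): hands the job in; it is judged then, once.
Trained networks look in the newest picture that a camera, given by its name, has taken for a name from the list of things; names that differ only in an ending like _2 or _b are one class to them, and where a whole thing is asked for, a point or a joint stands for the part that bears it (a point fixed in the world has none). Each returns a list of dicts, best first, with "p" (0 to 1); they miss things now and then, are a little off and sometimes report something else, mostly with a low value. They report only what shows in the picture. A call takes as long as a camera call.
- cut_out(label, camera): "pixels" (400x640 bool, what is visible of it).
- pinpoint(label, camera): "point" ([x, y, z] in mm, in the coordinates of the camera as it stood for that picture, good to about 4 mm: a listed point, or the origin of a listed thing).
The state is a dict: "time": time; "qpos": joint angles; "joint_vel": joint speeds; "joint_efforts": joint torques, N m; "tool_pos": TCP position; "orientation": TCP orientation; "contact_force": force on the tool from outside, world axes, zero at the start; "wrist_torque": the same for the moment, N m; "gripper_width": finger opening in mm; "finger_force": force on a finger pad.
Only numpy, scipy, OpenCV 4.12 (cv2) and the standard library are available. Lean on these libraries where they do the work, as an engineer would, in place of code of your own. Each camera call takes 0.05 s, during which the arm holds its last target. There are 200 camera calls.

## Task

The tubes are loaded: start the incubation by pushing the block heater's open lid over with your fingertips and gently down until it is fully shut, without slamming it, and then pressing the green-dotted half of the power rocker fully in. Only push on things: pinch and lift nothing, and touch the lid on its outside only, keeping off its inside and rim seal and off the hot block and tubes. Do not shove the heater out of its place or press hard on it, and leave the jar, beaker and spray bottle standing where they are.

Things in the scene. Friction and masses are not known exactly. Their poses are not given: they have to be found in the camera images.
- heater: Yellow dry-block heater, loose on rubber feet, about 3 kg, 240 mm deep (x), 190 wide (y). Origin: centre of its underside; x runs from its front (to the robot) to its rear, z up. From x -30 to 120 mm a flat deck at z 88 mm; in front of it the control panel falls straight from (x -30, z 88) to (x -120, z 45), a 25.5 deg slope. Nothing stands behind it.
- lid (a joint): Lid angle, rad, about the heater's y: 0 shut (hard stop), more is open, stop at 1.9; starts at 1.5 to 1.8 (upright), outer face to the rear, away from the robot. Stiff hinge: stays at any angle, swings with 1 to 4 N at its front edge. Black with brown window. Shut, a cover 125 mm deep (hinge to front edge), 150 wide, 26 high from hinge level and rim seal to its flat outer top face.
- lid_hinge (a point): Middle of the lid's hinge axis, fixed to the heater at its x 108, y 0, z 90 mm; the axis runs along the heater's y.
- lid_front (a point): On the lid: middle of the outer edge between its outer face and its front side (farthest from the hinge, highest when open). It lies 125 mm from the hinge axis along the lid and 26 mm off it to the outer face. Axes: the lid's own; shut, they equal the heater's (x to the hinge, z out of the outer face).
- lid_inside: Inner lining and black rubber rim seal of the lid (the inner faces and the 6 mm wide rim around its mouth): not to be touched. Origin: middle of the hinge axis; turns with the lid.
- block: Hot aluminium block 78 x 98 mm under the lid, with capped tubes seated in it up to 15 mm above the deck: not to be touched. Origin: centre of its underside on the deck, at the heater's x 45, y 0, z 88 mm.
- rocker (a joint): Tilt of the black power rocker on the panel, rad: 0 off, 0.34 fully on (stop); grows as its upper (rear) half with the green dot is pressed in, by 3 to 4 N, and stays as left. 32 mm long up the slope, 22 wide, middle at the heater's y +55 mm, pivot along y. Its face stands 7 mm off the panel at the middle, its ends move 2.7 mm up and down from that; bezel 2 mm high.
- rocker_on (a point): The green dot: on the rocker's face, 11 mm up-slope of its pivot (5 mm from the upper end). It sinks about 4 mm from off to fully on. Axes: the rocker's own (x up its face, y along the heater's y, z out of the face).
- jar: White plastic jar with red cap, 62 mm across, 105 mm high, beside the heater. Origin: centre of its underside, z up.
- beaker: Empty glass beaker, 86 mm across the rim, 115 mm high, beside the heater. Origin: centre of its underside, z up.
- spray: Small dark spray bottle with white pump head, 42 mm across, 132 mm high, beside the heater. Origin: centre of its underside, z up.

How it is judged:
By the outcome, as a careful person would: the job done as asked, in the order asked, and still so for the second after the job is handed in, with the robot touching nothing.
It also fails if it takes over 45 s, if anything falls off the work surface, if the arm or the gripper's body presses on something with over 40 N, if the wrist force passes 120 N, or if a joint passes its speed limit or range.

## Working session

There is one attempt and no reset: what is moved stays moved. The work goes in short steps, Python scripts to look and compute and a tool call to move; the robot and the scene stay as the last step left them, time stands still between calls to the robot, and variables do not carry over. Pictures are saved under pics/ and viewed, at most 10 in all, crops included, and the job is handed in when it is done.

Besides the shell and the picture viewer there is one more tool, called after "Call:" as name(argument=value, ...), one argument or row to a line, values as JSON. servo_tool: Moves the arm, as the interface text tells. Its arguments: {"type":"object","properties":{"moves":{"type":"array"},"squeeze":{"type":"number"}},"required":["moves"]}

```bash
mkdir -p pics; cat > h.py <<'E'
import numpy as np, cv2
from plant import sensors, capture, camera_info, job, cut_out, pinpoint, r
def world(p,cam):
    T=np.linalg.inv(np.array(camera_info(cam)["camera_from_world"])); return (T@np.r_[p,1])[:3]
def pix(w,cam):
    i=camera_info(cam); c=(np.array(i["camera_from_world"])@np.r_[w,1])[:3]; u=np.array(i["intrinsics"])@c; return u[:2]/u[2]
E
python3 - <<'E'
from h import *
ims={c:capture(c) for c in("side","top")}
for c in ims:
    cv2.imwrite(f"pics/{c}0.png",ims[c][:,:,::-1])
    T=np.linalg.inv(np.array(camera_info(c)["camera_from_world"])); print(c,T[:3,3].round(),T[:3,2].round(2))
    for n in["heater","lid_hinge","lid_front","rocker_on","block","jar","beaker","spray"]:
        for d in pinpoint(n,c)[:2]: print(n,round(d["p"],2),world(d["point"],c).round(1))
print(sensors.get_obs())
E
```

```text
side [306. 778. 852.] [ 0.22 -0.67 -0.71]
heater 0.88 [523.3 -43.3  -1.3]
heater 0.42 [422.1 167.7   0.7]
lid_hinge 0.65 [631.1 -24.2  90.9]
lid_front 0.94 [679.8 -16.6 207.2]
rocker_on 0.39 [454.    5.8  84.9]
block 0.59 [567.  -34.4  89.9]
jar 0.81 [ 504.8 -270.2    0.7]
jar 0.74 [525.9 -42.2   0.9]
beaker 0.97 [ 4.201e+02  1.656e+02 -2.000e-01]
spray 0.97 [591.9 157.4  -1.5]
top [ 479.   56. 1093.] [ 0.03  0.01 -1.  ]
heater 0.75 [521.5 -37.9  -4.3]
lid_hinge 0.82 [626.8 -26.1  88. ]
lid_front 0.75 [681.8 -17.9 208.5]
lid_front 0.3 [629.  -25.5  86.7]
rocker_on 0.47 [453.6   2.7  85. ]
block 0.79 [566.3 -29.7  87.4]
block 0.5 [520.5 -36.7  -1.6]
jar 0.88 [ 505.6 -273.6    1.5]
jar 0.43 [592.  160.5  -3.3]
beaker 0.84 [ 4.213e+02  1.670e+02 -4.000e-01]
spray 0.9 [593.4 158.3  -0.6]
{'time': 0.9, 'qpos': array([-8.21081836e+01,  1.58045913e+01,  8.62241461e+01,  2.20989767e-04,
        7.79613033e+01, -6.93393544e+00]), 'joint_vel': array([-0.08350501, -0.07759079, -0.02404443,  0.03869242,  0.05741894,
       -0.09254175]), 'joint_efforts': array([ 8.72202781e-04, -4.04453194e+01, -2.37496555e+01,  7.02663255e-02,
        2.46629573e-02,  2.27607484e-05]), 'tool_pos': array([ 147.1219541 , -555.90237504,  205.5279315 ]), 'orientation': array([1.79990088e+02, 9.87769830e-04, 1.48257057e+01]), 'contact_force': array([ 0.72131436, -0.36993674,  0.28715247]), 'wrist_torque': array([ 0.02586937,  0.01577903, -0.00043647]), 'finger_force': 0.0, 'gripper_width': 94.01716033691214}
```

View pics/side0.png

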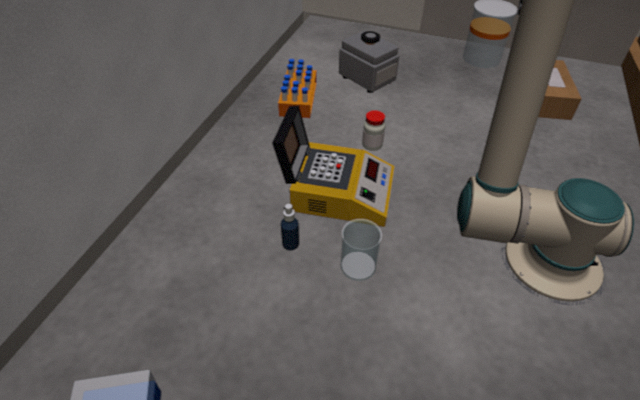

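View pics/top0.png

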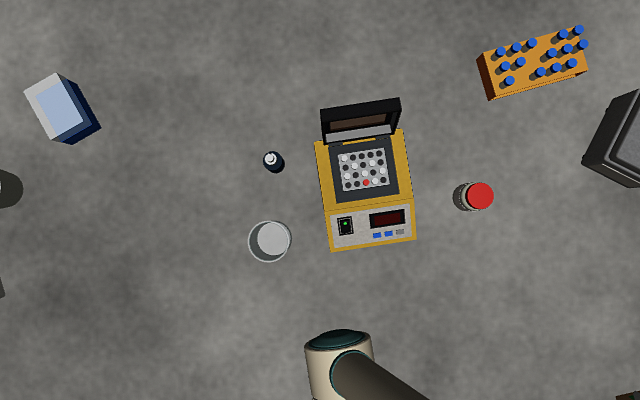

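The side view shows the heater at (340,185), with the open lid at (290,145) and the rocker at (368,193). The top view agrees: the rocker is at (345,226) and the lid's top edge near row 100. The fit gives a hinge at about (629,-25,90), heater yaw of about 7.5° and a lid angle of about 1.78 rad. I'll now move over and behind the lid.

Call:
servo_tool(
  moves=[
    {"hand": 0,"dx": 15,"dy": -8,"dz": -40,"twist": 0},
    {"hand": 0,"dx": 45,"dy": -24,"dz": -75,"twist": 0},
    {"hand": 0,"dx": 85,"dy": -46,"dz": -95,"twist": 0},
    {"hand": 0,"dx": 128,"dy": -69,"dz": -100,"twist": 0},
    {"hand": 0,"dx": 171,"dy": -92,"dz": -100,"twist": 0},
    {"hand": 0,"dx": 214,"dy": -115,"dz": -100,"twist": 0},
    {"hand": 0,"dx": 257,"dy": -138,"dz": -100,"twist": 0},
    {"hand": 0,"dx": 300,"dy": -162,"dz": -100,"twist": 0},
  ],
)

```text
time: 1.7
tool_pos: [396.9, -321.0, 305.7]
orientation: [180.0, -0.0, 14.8]
contact_force: [1.2, 0.1, -0.3]
gripper_width: 33.3
finger_force: 0.0
```

Call:
servo_tool(
  moves=[
    {"hand": 0,"dx": 43,"dy": -23,"dz": 0,"twist": 0},
    {"hand": 0,"dx": 86,"dy": -46,"dz": 0,"twist": 0},
    {"hand": 0,"dx": 129,"dy": -69,"dz": 0,"twist": 0},
    {"hand": 0,"dx": 172,"dy": -92,"dz": 0,"twist": 0},
    {"hand": 0,"dx": 215,"dy": -115,"dz": 0,"twist": 0},
    {"hand": 0,"dx": 258,"dy": -138,"dz": 0,"twist": 0},
    {"hand": 0,"dx": 300,"dy": -162,"dz": 0,"twist": 0},
    {"hand": 0,"dx": 343,"dy": -185,"dz": 0,"twist": 0},
  ],
)

```text
time: 2.5
tool_pos: [681.1, -54.2, 305.5]
orientation: [180.0, -0.0, 14.8]
contact_force: [0.4, -0.7, 0.2]
gripper_width: 0.6
finger_force: 0.0
```

Call:
servo_tool(
  moves=[
    {"hand": 0,"dx": 30,"dy": -17,"dz": 0,"twist": 3},
    {"hand": 0,"dx": 55,"dy": -31,"dz": 0,"twist": 7.3},
    {"hand": 0,"dx": 55,"dy": -31,"dz": 40,"twist": 7.3},
    {"hand": 0,"dx": 55,"dy": -31,"dz": 80,"twist": 7.3},
    {"hand": 0,"dx": 55,"dy": -31,"dz": 115,"twist": 7.3},
    {"hand": 0,"dx": 55,"dy": -31,"dz": 130,"twist": 7.3},
    {"hand": 0,"dx": 55,"dy": -31,"dz": 130,"twist": 7.3},
  ],
)

```text
time: 3.2
tool_pos: [723.2, -11.6, 171.7]
orientation: [-179.9, 0.4, 7.5]
contact_force: [-0.5, -0.1, 0.3]
gripper_width: 0.7
finger_force: 0.0
```

```bash
python3 - <<'E'
from h import *
o=sensors.get_obs(); print(o["time"],o["tool_pos"].round(1),o["orientation"].round(1),o["contact_force"].round(1))
ims={c:capture(c) for c in("side","top")}
a=[cv2.resize(ims["side"][60:240,220:440],(600,490)),]
cv2.imwrite("pics/side1.png",a[0][:,:,::-1])
for c in ims:
    for n in["heater","lid_hinge","lid_front","rocker_on"]:
        for d in pinpoint(n,c)[:1]: print(c,n,round(d["p"],2),world(d["point"],c).round(1))
E
```

```text
3.2 [723.2 -11.6 171.7] [-179.9    0.4    7.5] [-0.5 -0.1  0.3]
side heater 0.57 [524.5 -41.9  -1. ]
side lid_hinge 0.79 [631.  -25.1  89.8]
side lid_front 0.87 [685.5 -18.1 206.4]
side rocker_on 0.57 [453.9   4.6  82.8]
top lid_hinge 0.73 [628.2 -25.1  91.2]
top lid_front 0.7 [680.9 -17.3 204.9]
```

View pics/side1.png

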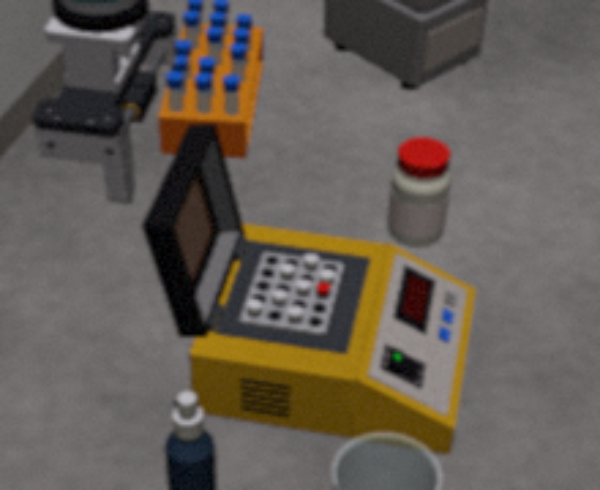

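The fingers hang behind the open lid (crop about (118,165)), clear of it. The lid and hinge measurements repeat. Next I'll raise slightly and start pushing.

Call:
servo_tool(
  moves=[
    {"hand": 0,"dx": -10,"dy": 0,"dz": -10,"twist": 0},
    {"hand": 0,"dx": -20,"dy": 0,"dz": -18,"twist": 0},
    {"hand": 0,"dx": -27,"dy": 0,"dz": -18,"twist": 0},
    {"hand": 0,"dx": -32,"dy": 0,"dz": -18,"twist": 0},
    {"hand": 0,"dx": -36,"dy": 0,"dz": -18,"twist": 0},
    {"hand": 0,"dx": -40,"dy": 0,"dz": -18,"twist": 0},
    {"hand": 0,"dx": -44,"dy": 0,"dz": -18,"twist": 0},
    {"hand": 0,"dx": -48,"dy": 0,"dz": -18,"twist": 0},
  ],
)

```text
time: 4.5
tool_pos: [678.1, -18.2, 193.9]
orientation: [180.0, -0.1, 7.5]
contact_force: [4.6, 0.5, 3.3]
gripper_width: 0.7
finger_force: 1.9
```

Call:
servo_tool(
  moves=[
    {"hand": 0,"dx": -8,"dy": 0,"dz": 0,"twist": 0},
    {"hand": 0,"dx": -16,"dy": 0,"dz": 0,"twist": 0},
    {"hand": 0,"dx": -25,"dy": 0,"dz": 0,"twist": 0},
    {"hand": 0,"dx": -33,"dy": 0,"dz": 1,"twist": 0},
    {"hand": 0,"dx": -42,"dy": 0,"dz": 1,"twist": 0},
    {"hand": 0,"dx": -51,"dy": 0,"dz": 1,"twist": 0},
    {"hand": 0,"dx": -60,"dy": 0,"dz": 3,"twist": 0},
    {"hand": 0,"dx": -68,"dy": 0,"dz": 4,"twist": 0},
  ],
)

```text
time: 5.3
tool_pos: [608.6, -27.1, 188.7]
orientation: [-180.0, 0.1, 7.5]
contact_force: [2.3, 0.9, -0.3]
gripper_width: 0.5
finger_force: 0.9
```

```bash
python3 - <<'E'
from h import *
ims={c:capture(c) for c in("side","top")}
cv2.imwrite("pics/side2.png",cv2.resize(ims["side"][60:240,220:440],(600,490))[:,:,::-1])
for c in ims:
    for n in["lid_hinge","lid_front","rocker_on"]:
        for d in pinpoint(n,c)[:1]: print(c,n,round(d["p"],2),world(d["point"],c).round(1))
E
```

```text
side lid_hinge 0.59 [628.9 -27.9  86.8]
side lid_front 0.75 [587.5 -33.2 208.7]
side rocker_on 0.6 [452.9   5.5  85.9]
top lid_front 0.97 [581.7 -27.5 212.1]
top rocker_on 0.52 [457.    4.5  85.1]
```

View pics/side2.png

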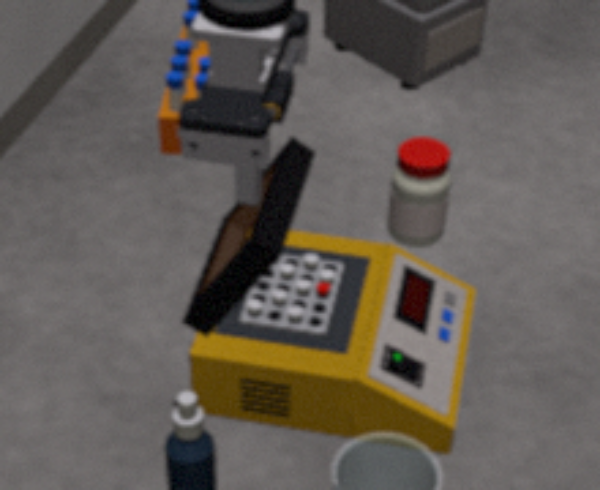

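Call:
servo_tool(
  moves=[
    {"hand": 0,"dx": -8,"dy": 0,"dz": 3,"twist": 0},
    {"hand": 0,"dx": -16,"dy": 0,"dz": 6,"twist": 0},
    {"hand": 0,"dx": -24,"dy": 0,"dz": 10,"twist": 0},
    {"hand": 0,"dx": -32,"dy": 0,"dz": 15,"twist": 0},
    {"hand": 0,"dx": -39,"dy": 0,"dz": 21,"twist": 0},
    {"hand": 0,"dx": -46,"dy": 0,"dz": 27,"twist": 0},
    {"hand": 0,"dx": -52,"dy": 0,"dz": 34,"twist": 0},
    {"hand": 0,"dx": -57,"dy": 0,"dz": 41,"twist": 0},
  ],
)

```text
time: 6.5
tool_pos: [552.6, -34.6, 147.8]
orientation: [-180.0, 0.1, 7.5]
contact_force: [0.5, 0.4, 1.3]
gripper_width: 0.6
finger_force: 0.6
```

Call:
servo_tool(
  moves=[
    {"hand": 0,"dx": -3,"dy": 0,"dz": 4,"twist": 0},
    {"hand": 0,"dx": -5,"dy": 0,"dz": 8,"twist": 0},
    {"hand": 0,"dx": -7,"dy": 0,"dz": 11,"twist": 0},
    {"hand": 0,"dx": -8,"dy": 0,"dz": 14,"twist": 0},
    {"hand": 0,"dx": -10,"dy": 0,"dz": 17,"twist": 0},
    {"hand": 0,"dx": -11,"dy": 0,"dz": 20,"twist": 0},
    {"hand": 0,"dx": -12,"dy": 0,"dz": 22,"twist": 0},
    {"hand": 0,"dx": -12,"dy": 0,"dz": 23.5,"twist": 0},
  ],
)

```text
time: 7.3
tool_pos: [541.4, -36.1, 124.7]
orientation: [-180.0, 0.0, 7.5]
contact_force: [-0.2, 0.9, 0.8]
gripper_width: 0.2
finger_force: 0.6
```

Call:
servo_tool(
  moves=[
    {"hand": 0,"dx": 0,"dy": 0,"dz": 1,"twist": 0},
    {"hand": 0,"dx": 0,"dy": 0,"dz": 2,"twist": 0},
    {"hand": 0,"dx": 0,"dy": 0,"dz": 3,"twist": 0},
    {"hand": 0,"dx": 0,"dy": 0,"dz": 4,"twist": 0},
    {"hand": 0,"dx": 0,"dy": 0,"dz": 4.5,"twist": 0},
  ],
)

```text
time: 7.8
tool_pos: [541.7, -36.2, 120.3]
orientation: [180.0, 0.0, 7.5]
contact_force: [-0.4, -0.4, 1.2]
gripper_width: 0.6
finger_force: 0.6
```

Call:
servo_tool(
  moves=[
    {"hand": 0,"dx": 0,"dy": 0,"dz": 0.6,"twist": 0},
    {"hand": 0,"dx": 0,"dy": 0,"dz": 1.2,"twist": 0},
    {"hand": 0,"dx": 0,"dy": 0,"dz": 1.8,"twist": 0},
    {"hand": 0,"dx": 0,"dy": 0,"dz": 2.4,"twist": 0},
  ],
)

```text
time: 8.2
tool_pos: [541.8, -36.1, 118.0]
orientation: [180.0, -0.0, 7.5]
contact_force: [-0.9, -1.5, 1.6]
gripper_width: 0.3
finger_force: 0.6
```

Call:
servo_tool(
  moves=[
    {"hand": 0,"dx": 0,"dy": 0,"dz": 0.5,"twist": 0},
    {"hand": 0,"dx": 0,"dy": 0,"dz": 1,"twist": 0},
  ],
)

```text
time: 8.4
tool_pos: [541.8, -36.1, 117.0]
orientation: [180.0, 0.0, 7.5]
contact_force: [-1.1, -1.4, 1.9]
gripper_width: 0.5
finger_force: 0.6
```

Call:
servo_tool(
  moves=[
    {"hand": 0,"dx": 0,"dy": 0,"dz": 0.5,"twist": 0},
    {"hand": 0,"dx": 0,"dy": 0,"dz": 1,"twist": 0},
  ],
)

```text
time: 8.6
tool_pos: [541.8, -36.1, 116.2]
orientation: [180.0, -0.0, 7.5]
contact_force: [-1.5, 0.6, 5.7]
gripper_width: 0.5
finger_force: 2.5
```

Call:
servo_tool(
  moves=[
    {"hand": 0,"dx": 0,"dy": 0,"dz": 0.3,"twist": 0},
    {"hand": 0,"dx": 0,"dy": 0,"dz": 0.5,"twist": 0},
    {"hand": 0,"dx": 0,"dy": 0,"dz": 0.5,"twist": 0},
  ],
)

```text
time: 8.9
tool_pos: [541.8, -36.1, 116.2]
orientation: [180.0, -0.0, 7.5]
contact_force: [-2.3, 0.7, 5.3]
gripper_width: 0.5
finger_force: 2.8
```

Call:
servo_tool(
  moves=[
    {"hand": 0,"dx": 0,"dy": 0,"dz": 0.5,"twist": 0},
    {"hand": 0,"dx": 0,"dy": 0,"dz": 1,"twist": 0},
    {"hand": 0,"dx": 0,"dy": 0,"dz": 1,"twist": 0},
  ],
)

```text
time: 9.2
tool_pos: [541.8, -36.1, 116.2]
orientation: [180.0, -0.0, 7.5]
contact_force: [-4.7, -0.0, 11.0]
gripper_width: 0.4
finger_force: 5.4
```

The lid is solidly on its stop: z stays at 116.2 with 11 N. I'll lift off and check.

Call:
servo_tool(
  moves=[
    {"hand": 0,"dx": 0,"dy": 0,"dz": -4,"twist": 0},
    {"hand": 0,"dx": 0,"dy": 0,"dz": -20,"twist": 0},
    {"hand": 0,"dx": 0,"dy": 0,"dz": -50,"twist": 0},
    {"hand": 0,"dx": 30,"dy": 0,"dz": -90,"twist": 0},
    {"hand": 0,"dx": 70,"dy": 0,"dz": -100,"twist": 0},
    {"hand": 0,"dx": 70,"dy": 0,"dz": -100,"twist": 0},
  ],
)

```text
time: 9.8
tool_pos: [617.3, -26.8, 216.3]
orientation: [179.9, -0.5, 7.6]
contact_force: [-0.6, -0.0, -0.3]
gripper_width: 0.1
finger_force: 0.0
```

```bash
python3 - <<'E'
from h import *
o=sensors.get_obs(); print(o["time"],o["tool_pos"].round(1),o["contact_force"].round(1))
for k in range(3):
  for c in("side","top"):
    im=capture(c)
    for n in["lid_hinge","lid_front","rocker_on","heater"]:
        for d in pinpoint(n,c)[:1]: print(c,n,round(d["p"],2),world(d["point"],c).round(1))
    if k==0:
        x0,y0=(330,140) if c=="side" else (320,190)
        cv2.imwrite(f"pics/{c}3.png",cv2.resize(im[y0:y0+70,x0:x0+100],(800,560),interpolation=cv2.INTER_CUBIC)[:,:,::-1])
# green blob ray from both cameras -> triangulate
A=np.zeros((3,3));b=np.zeros(3)
for c in("side","top"):
    im=capture(c).astype(int); g=(im[:,:,1]-np.maximum(im[:,:,0],im[:,:,2]))
    u0,v0=pix([454,4.5,84],c).astype(int); w=np.clip(g[v0-8:v0+9,u0-8:u0+9]-30,0,None)
    vv,uu=np.mgrid[v0-8:v0+9,u0-8:u0+9]; u,v=(w*uu).sum()/w.sum(),(w*vv).sum()/w.sum()
    i=camera_info(c);T=np.linalg.inv(np.array(i["camera_from_world"]))
    d=T[:3,:3]@np.linalg.inv(np.array(i["intrinsics"]))@[u,v,1]; d/=np.linalg.norm(d)
    P=np.eye(3)-np.outer(d,d);A+=P;b+=P@T[:3,3]; print(c,u,v,w.sum(), T[:3,3]+d*(83-T[2,3])/d[2])
print(np.linalg.solve(A,b))
E
```

```text
9.8 [617.3 -26.8 216.3] [-0.6 -0.  -0.3]
side lid_hinge 0.71 [634.1 -27.1  89. ]
side lid_front 0.82 [507.9 -40.5 111.3]
side rocker_on 0.39 [453.9   4.9  83.6]
side heater 0.63 [521.6 -45.2  -4.2]
top lid_hinge 0.74 [626.9 -25.1  88.4]
top lid_front 0.66 [505.7 -42.3 118.7]
top rocker_on 0.6 [456.    5.6  82.3]
top heater 0.69 [520.1 -35.7  -2.8]
side lid_hinge 0.95 [631.1 -26.   86.9]
side lid_front 0.75 [504.6 -41.8 114.9]
side rocker_on 0.49 [454.2   4.5  82.4]
side heater 0.64 [525.7 -42.5  -1.5]
top lid_hinge 0.71 [590.5 162.6  -1.1]
top lid_front 0.6 [505.9 -41.9 118.3]
top rocker_on 0.67 [454.    5.9  85.5]
top heater 0.55 [522.4 -33.7  -3.9]
side lid_hinge 0.91 [629.6 -22.8  87.4]
side lid_front 0.82 [507.7 -41.2 114.3]
side rocker_on 0.54 [454.8   4.7  84.8]
side heater 0.89 [521.  -40.4  -0.9]
top lid_hinge 0.71 [627.2 -26.9  89.5]
top lid_front 0.74 [591.4 159.2  -1.6]
top rocker_on 0.65 [454.6   5.2  82.7]
top heater 0.75 [521.  -38.    0.8]
side 365.2457002457002 190.57002457002457 407 [455.88783191   6.90585912  83.        ]
top 344.8358024691358 222.97654320987655 810 [454.51638813   6.70634741  83.        ]
[455.19263241   6.86915815  83.14165547]
```

View pics/top3.png

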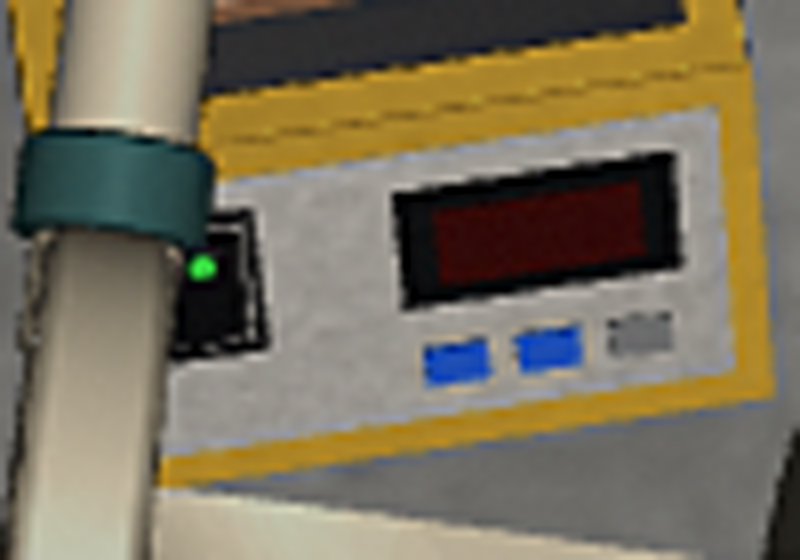

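View pics/side3.png

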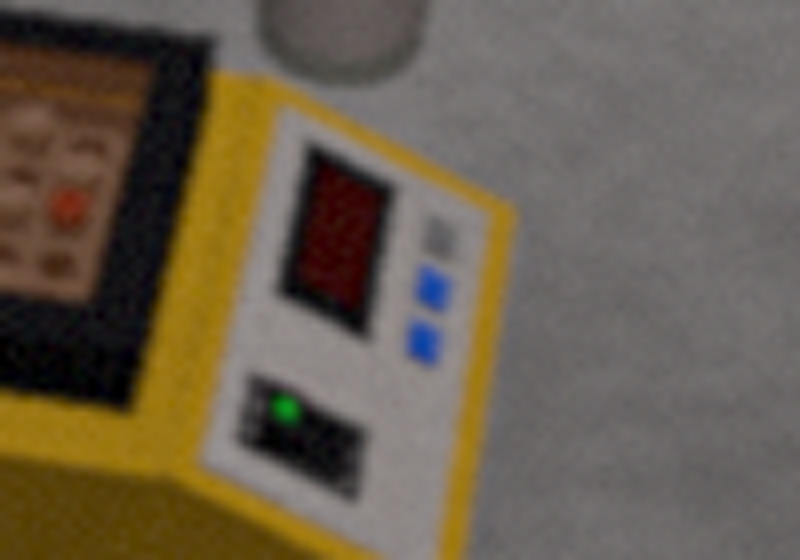

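The lid's outer face lies flat on the heater, and the dot is at (202,267) in the top crop and (285,408) in the side crop. That puts it at about (455, 6, 83) in the world frame. I'll go above it.

Call:
servo_tool(
  moves=[
    {"hand": 0,"dx": -35,"dy": -12,"dz": 0,"twist": 0},
    {"hand": 0,"dx": -75,"dy": -26,"dz": 0,"twist": 0},
    {"hand": 0,"dx": -115,"dy": -40,"dz": 0,"twist": 0},
    {"hand": 0,"dx": -145,"dy": -50,"dz": 10,"twist": 0},
    {"hand": 0,"dx": -158,"dy": -53,"dz": 40,"twist": 0},
    {"hand": 0,"dx": -158,"dy": -53,"dz": 80,"twist": 0},
    {"hand": 0,"dx": -158,"dy": -53,"dz": 105,"twist": 0},
    {"hand": 0,"dx": -158,"dy": -53,"dz": 105,"twist": 0},
  ],
)

```text
time: 12.2
tool_pos: [444.5, 5.4, 106.9]
orientation: [-179.9, 0.4, 7.5]
contact_force: [-0.1, 0.6, -0.0]
gripper_width: 0.4
finger_force: 0.0
```

```bash
python3 - <<'E'
from h import *
im=capture("side"); o=sensors.get_obs(); print(o["time"],o["tool_pos"].round(1),o["orientation"].round(1),o["contact_force"].round(1))
cv2.imwrite("pics/side4.png",cv2.resize(im[140:210,330:430],(800,560),interpolation=cv2.INTER_CUBIC)[:,:,::-1])
print([(pix(p,"side")-[330,140])*8 for p in (o["tool_pos"],[455,6,83])])
E
```

```text
12.25 [446.5   5.1 108.8] [-180.     0.2    7.5] [1.2 0.4 0.7]
[array([321.06947914, 346.21618949]), array([285.6071923 , 403.28004507])]
```

View pics/side4.png

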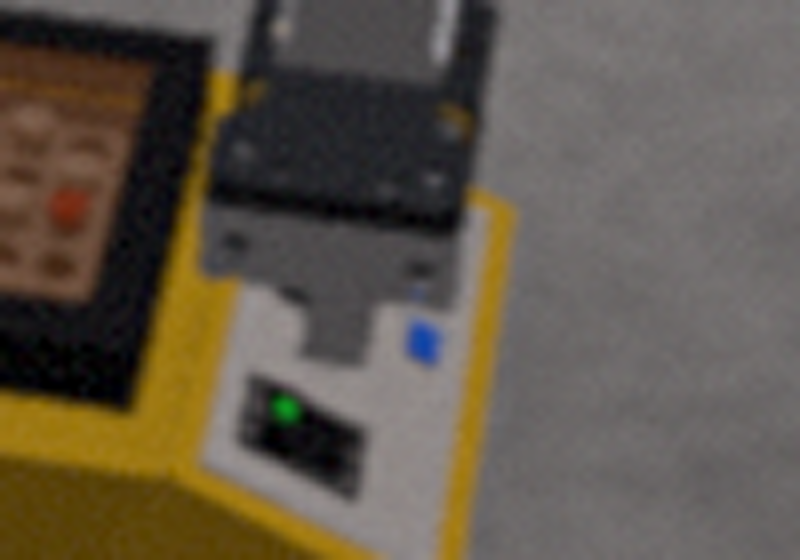

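The tip is above the rocker, with its rear edge aimed at the dot (285,408). I'll lower gently.

Call:
servo_tool(
  moves=[
    {"hand": 0,"dx": 1,"dy": 0,"dz": 6,"twist": 0},
    {"hand": 0,"dx": 1,"dy": 0,"dz": 12,"twist": 0},
    {"hand": 0,"dx": 1,"dy": 0,"dz": 17,"twist": 0},
    {"hand": 0,"dx": 1,"dy": 0,"dz": 21,"twist": 0},
    {"hand": 0,"dx": 1,"dy": 0,"dz": 21,"twist": 0},
  ],
)

```text
time: 12.75
tool_pos: [448.2, 5.1, 88.2]
orientation: [-180.0, 0.0, 7.5]
contact_force: [0.3, -0.2, -0.2]
gripper_width: 0.6
finger_force: 0.0
```

Call:
servo_tool(
  moves=[
    {"hand": 0,"dx": 0,"dy": 0,"dz": 1,"twist": 0},
    {"hand": 0,"dx": 0,"dy": 0,"dz": 2,"twist": 0},
    {"hand": 0,"dx": 0,"dy": 0,"dz": 3,"twist": 0},
  ],
)

```text
time: 13.05
tool_pos: [448.7, 5.0, 85.6]
orientation: [180.0, -0.0, 7.5]
contact_force: [-0.6, -0.2, -0.2]
gripper_width: 0.5
finger_force: 0.0
```

Call:
servo_tool(
  moves=[
    {"hand": 0,"dx": 0,"dy": 0,"dz": 1,"twist": 0},
    {"hand": 0,"dx": 0,"dy": 0,"dz": 2,"twist": 0},
    {"hand": 0,"dx": 0,"dy": 0,"dz": 3,"twist": 0},
  ],
)

```text
time: 13.35
tool_pos: [449.2, 5.1, 83.0]
orientation: [180.0, -0.1, 7.5]
contact_force: [0.0, 1.4, 5.4]
gripper_width: 0.7
finger_force: 2.1
```

Call:
servo_tool(
  moves=[
    {"hand": 0,"dx": 0,"dy": 0,"dz": 0.7,"twist": 0},
    {"hand": 0,"dx": 0,"dy": 0,"dz": 1.4,"twist": 0},
  ],
)

```text
time: 13.55
tool_pos: [450.3, 5.2, 82.0]
orientation: [180.0, -0.2, 7.5]
contact_force: [1.2, 1.0, 5.6]
gripper_width: 0.3
finger_force: 2.3
```

Call:
servo_tool(
  moves=[
    {"hand": 0,"dx": 0,"dy": 0,"dz": 0.5,"twist": 0},
    {"hand": 0,"dx": 0,"dy": 0,"dz": 1,"twist": 0},
  ],
)

```text
time: 13.75
tool_pos: [450.9, 5.2, 81.3]
orientation: [180.0, -0.3, 7.5]
contact_force: [1.7, 1.0, 6.4]
gripper_width: 0.6
finger_force: 2.4
```

Call:
servo_tool(
  moves=[
    {"hand": 0,"dx": -0.7,"dy": 0,"dz": 0.5,"twist": 0},
    {"hand": 0,"dx": -1.5,"dy": 0,"dz": 1,"twist": 0},
  ],
)

```text
time: 13.95
tool_pos: [450.0, 4.8, 80.5]
orientation: [179.9, -0.4, 7.5]
contact_force: [2.4, 1.6, 7.5]
gripper_width: 0.2
finger_force: 2.9
```

Call:
servo_tool(
  moves=[
    {"hand": 0,"dx": 0,"dy": 0,"dz": 0.5,"twist": 0},
    {"hand": 0,"dx": 0,"dy": 0,"dz": 1,"twist": 0},
  ],
)

```text
time: 14.15
tool_pos: [450.6, 4.9, 79.8]
orientation: [179.9, -0.4, 7.5]
contact_force: [1.7, 2.0, 8.7]
gripper_width: 0.4
finger_force: 4.0
```

Call:
servo_tool(
  moves=[
    {"hand": 0,"dx": 0,"dy": 0,"dz": 0.5,"twist": 0},
    {"hand": 0,"dx": 0,"dy": 0,"dz": 1,"twist": 0},
  ],
)

```text
time: 14.35
tool_pos: [450.8, 4.9, 79.5]
orientation: [179.9, -0.4, 7.5]
contact_force: [-0.3, 2.1, 15.3]
gripper_width: 0.5
finger_force: 7.4
```

The travel of about 4 mm ended at a stop with 15 N. I'll lift off and look.

Call:
servo_tool(
  moves=[
    {"hand": 0,"dx": 0,"dy": 0,"dz": -3,"twist": 0},
    {"hand": 0,"dx": -2,"dy": 0,"dz": -15,"twist": 0},
    {"hand": 0,"dx": -2,"dy": 0,"dz": -50,"twist": 0},
    {"hand": 0,"dx": -2,"dy": 20,"dz": -95,"twist": 0},
    {"hand": 0,"dx": -2,"dy": 60,"dz": -120,"twist": 0},
    {"hand": 0,"dx": -2,"dy": 100,"dz": -130,"twist": 0},
    {"hand": 0,"dx": -2,"dy": 110,"dz": -130,"twist": 0},
    {"hand": 0,"dx": -2,"dy": 110,"dz": -130,"twist": 0},
  ],
)

```text
time: 15.15
tool_pos: [459.2, -105.3, 206.6]
orientation: [-180.0, 0.1, 7.4]
contact_force: [0.5, -0.4, -0.4]
gripper_width: 0.7
finger_force: 0.0
```

```bash
python3 - <<'E'
from h import *
o=sensors.get_obs(); print(o["time"],o["tool_pos"].round(1),o["contact_force"].round(1))
b=[]
for c in("side","top"):
    im=capture(c); x0,y0=(330,150) if c=="side" else (310,190)
    b.append(cv2.resize(im[y0:y0+60,x0:x0+80],(400,300),interpolation=cv2.INTER_CUBIC))
    for n in["rocker_on","lid_hinge","lid_front","heater","jar","beaker","spray"]:
        for d in pinpoint(n,c)[:1]: print(c,n,round(d["p"],2),world(d["point"],c).round(1))
    g=im.astype(int); g=g[:,:,1]-np.maximum(g[:,:,0],g[:,:,2]); u0,v0=pix([454,4.5,82],c).astype(int)
    w=np.clip(g[v0-8:v0+9,u0-8:u0+9]-30,0,None); vv,uu=np.mgrid[v0-8:v0+9,u0-8:u0+9]
    print(c,"green",(w*uu).sum()/w.sum(),(w*vv).sum()/w.sum(),w.sum(),"pred off/on",pix([455.2,6.9,83.1],c),pix([455.2+1.7,7.1,79.5],c))
cv2.imwrite("pics/end.png",np.hstack(b)[:,:,::-1])
E
```

```text
15.15 [ 459.2 -105.3  206.6] [ 0.5 -0.4 -0.4]
side rocker_on 0.65 [458.6   9.4  82. ]
side lid_hinge 0.58 [631.2 -27.2  89.5]
side lid_front 0.7 [506.1 -43.2 113.8]
side heater 0.72 [521.6 -42.1  -3. ]
side jar 0.67 [ 505.6 -271.    -1.8]
side beaker 0.73 [420.  166.5  -1.2]
side spray 0.87 [591.4 158.4   1.1]
side green 364.14355231143554 191.08272506082724 411 pred off/on [365.52484652 190.60753722] [364.70581523 191.55141913]
top rocker_on 0.42 [455.7   3.1  80.4]
top lid_hinge 0.59 [624.6 -24.8  90.5]
top lid_front 0.57 [504.9 -38.5 120.1]
top heater 0.85 [519.7 -40.7  -3.3]
top jar 0.42 [ 506.3 -273.2    3.2]
top beaker 0.66 [4.211e+02 1.668e+02 1.000e-01]
top spray 0.89 [589.8 159.5  -1.9]
top green 344.5745920745921 221.35897435897436 858 pred off/on [344.73795469 222.65448571] [344.53954955 221.81213186]
```

View pics/end.png

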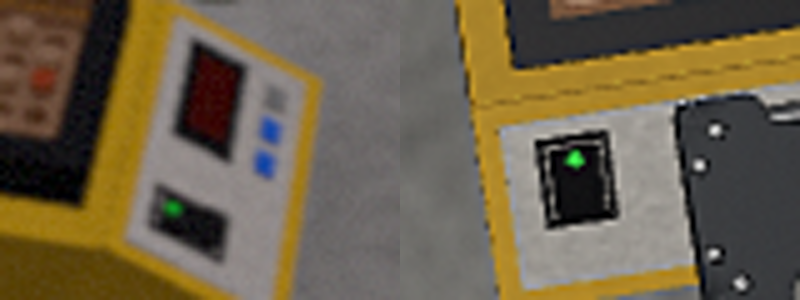

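```bash
python3 - <<'E'
from h import *
for c,(a,b,e,f) in {"side":(300,400,180,225),"top":(316,345,195,255)}.items():
    o=cv2.imread(f"pics/{c}0.png")[:,:,::-1]; n=np.mean([capture(c) for _ in range(3)],0)
    for nm,(x0,x1,y0,y1) in {"side":{"disp":(362,392,155,190),"front":(375,400,160,222)},"top":{"edge":(316,340,200,256)}}[c].items():
        t=o[y0:y1,x0:x1].astype(np.float32).mean(2); N=n.astype(np.float32).mean(2)
        print(c,nm,cv2.phaseCorrelate(np.float64(t),np.float64(N[y0:y1,x0:x1]),cv2.createHanningWindow((x1-x0,y1-y0),cv2.CV_64F)))
    for im in(o,n):
        g=im.astype(float); g=g[:,:,1]-np.maximum(g[:,:,0],g[:,:,2]); u0,v0=pix([454,4.5,82],c).astype(int)
        w=np.clip(g[v0-8:v0+9,u0-8:u0+9]-30,0,None); vv,uu=np.mgrid[v0-8:v0+9,u0-8:u0+9]; print((w*uu).sum()/w.sum(),(w*vv).sum()/w.sum(),w.sum())
E
```

```text
side disp ((-0.06817400767851467, 0.1045047888651176), 1.0258472912654442)
side front ((0.5642461541464545, 0.002345519455211331), 0.9584421459645838)
365.25882352941176 190.60235294117646 425.0
364.15550239234454 191.0964912280702 417.99999999999994
top edge ((0.018380710870946615, -0.012198669492033076), 0.965161378216987)
344.8306074766355 222.97663551401868 856.0
344.5763699961135 221.3610571317528 857.6666666666667
```

```bash
python3 -c "
from plant import job
print(job.close_job())"
```

```text
the job is handed in; nothing more can be done
None
```

I pushed the lid gently down onto its stop and pressed the green-dotted half of the rocker in to its stop. The heater, jar, beaker and spray bottle show no measurable shift in the camera checks, and the job is handed in.

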